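# Shut and latch a sandwich press

## Task

Close up the sandwich press on the worktop for storage: push its drip tray fully home, lower the open lid until it is fully shut, and only once the lid is down flip the metal catch on the front of the lid handle over so that it snaps shut under the lip below. Push and press with the fingertips only: do not pick anything up, do not lift the press or shove it about, and leave the tin and jars beside it where they stand.

Things in the scene. Friction and masses are not known exactly. Their poses are not given: they have to be found in the camera images.
- grill: Sandwich press, 2.6 kg, loose on rubber feet; black base 190 mm deep, 210 wide, 58 high, plate ribs to 61. Origin on the worktop under the base's centre; x points from its front (handle, catch) to its back (hinge), y to its left, z up. Lid shut: flat metal top 104 mm up; lid handle, 100 wide, 72 to 88 mm up, reaches 130 mm in front of the origin, and so does the fixed lip (60 wide) below it.
- grill_lid (a joint): Lid angle in rad: 0 fully shut, grows as it opens; starts at 0.8 to 1.1 (stop at 1.4). A stiff hinge: the lid stays wherever it is left; pushing it shut at lid_push takes 1 to 3 N.
- lid_hinge (a point): Point on the lid's hinge axis at the back of the press, mid-width, 68 mm above the worktop, 92 mm behind the grill's origin. Its axes turn with the lid; with the lid shut they equal the grill's. The hinge axis is y; opening swings the lid's front edge up and back.
- lid_push (a point): Point on the lid's flat metal outer face, mid-width, where a fingertip can push it shut: in lid_hinge's axes 155 mm in front of the hinge axis (x = -0.155) and 36 mm above it (z = 0.036). Same axes as lid_hinge; z is the face's outward normal.
- grill_catch (a joint): Angle of the metal catch on the lid handle, rad: 0 open (start; with the lid shut it sticks out to the front and 25 degrees up), 2.0 snapped shut (hangs down in front of the handle, hook under the lip). Over-centre spring: greatest resistance at about 0.4 rad (0.14 N m, about 4 N at catch_push), dead centre at 1.0; past that it snaps to 2.0 by itself, before that it springs back to 0.
- catch_pivot (a point): Middle of the catch's pivot axis, at the front of the lid handle; with the lid shut 137 mm in front of the grill's origin and 80 mm above the worktop. The axis lies along the grill's y. The catch is a plate 4 mm thick, 46 mm wide, reaching 51 mm from the pivot.
- catch_push (a point): Point on the outer face of the catch plate, mid-width, 34 mm from the pivot along the plate. With the lid shut and the catch open this face looks up; a fingertip pressing straight down here to about 35 mm below the pivot's height carries the catch past centre.
- grill_tray (a joint): How far the drip tray stands out of the press in m: 0 fully home, starts 0.025 to 0.045, slides along the grill's x with about 1.5 N of friction.
- tray_front (a point): Centre of the front face of the drip tray's pull (50 mm wide, 20 mm high, its centre 22 mm above the worktop), at the lower right of the press's front, 60 mm to the right of its centre line; with the tray home it is 133 mm in front of the grill's origin. Push it towards the press (grill +x).
- tin: Bystander: low round tin, 86 mm diameter, 40 mm high, loose, standing to the left of the press. Origin under its centre.
- spice: Bystander: small round glass spice jar with a dark cap, 44 mm diameter, 105 mm high, loose, to the right of the press. Origin under its centre.
- pepper: Bystander: round jar with a black cap, 49 mm diameter, 118 mm high, loose, to the left of the press towards its back. Origin under its centre.

How it is judged:
By the outcome, as a careful person would: the job done as asked, in the order asked, and still so for the second after the job is handed in, with the robot touching nothing.
It also fails if it takes over 54 s, if anything falls off the work surface, if the arm or the gripper's body presses on something with over 40 N, if the wrist force passes 120 N, or if a joint passes its speed limit or range.

## Robot

A 6-joint arm with a two-finger parallel gripper is mounted at the origin on a cart in front of the work surface, level with it; the furniture and walls round the work are solid. World frame = base frame: x ahead of the robot, y to its left, z up, the work surface at z = 0. Lengths are in m, angles in rad, forces in N, time in s.
With the tool pointing down it reaches from about 0.35 to 0.975 m from the base axis. Payload 4.9 kg.
Tool frame: the origin (TCP) lies at the very end of the fingers, on their centre line; the grasp point (between the pads) lies ctrl.grip_point_offset behind it (ctrl.grip_point_offset is the distance from the TCP to the grasp point, in m); z points along the fingers, y is the line along which they close (so a half turn about z gives the same grasp; the last joint's range is limited). The gripper opens to 85 mm and grips with 20 to 120 N. Pads are 22 mm wide; open, the fingers measure 114 mm over their backs; the gripper's body (76 mm by 85 mm) begins 54 mm behind the grasp point. The pads swing forward as they close: fully open they stand 13 mm farther back than shut.
Start: joints at [1.037, 0.053, 1.613, -0, 1.476, -0.119], TCP at [0.252, 0.572, 0.211] pointing down, gripper open.
Joint ranges: [-3.01, 3.01], [-1.01, 2.22], [0.06, 2.58], [-1.02, 4.17], [0.09, 2.62], [-3.14, 3.14]. Speed limits (rad/s): [2.57, 2.57, 3.14, 3.14, 3.14, 3.14].

## Interface

Orientations are given as a rotation vector (axis times angle).
In Python, from station import ctrl gives the robot as it stands. The module is installed in compiled form; this text tells all that it offers.
- The arm moves only by the tool drive_tool, never from a script. Its argument "steps" is a list of rows, each an object with "translation": the shift along the tool's x, y, z normalised to -1 to 1, where 1 is 4 cm, a list of three; "angular": the turn, a rotation vector about the tool's x, y, z normalised to -1 to 1, where 1 is 8 degrees, a list of three; "gripper": the opening, from 0 (shut) to 1 (fully open). In form: [{"translation": [dx, dy, dz], "angular": [wx, wy, wz], "gripper": gripper}, ...]. A call has 1 to 8 rows; each row shifts and turns the commanded pose from where the row before left it, along the tool's axes as they then stand; what a row does not reach is not made up. A row lasts 1/8 s, in which the tool goes at most 62.5 mm and 10.7 degrees, less where a joint would pass 70% of its speed; a pose out of reach is approached as far as the arm can. A call with a number of a shift or a turn outside -1 to 1 is refused whole. A call with a gripper value outside its range is refused whole. The fingers move at their own pace and stop on an object; "force" is the grip in N (left out, the last holds). Time passes only in rows, so rows that do not move let the fingers close. It gives the time, the measured TCP pose, the force, the opening and the grip force at its end, in the units of the state.
- ctrl.get_obs(): the state, without advancing time (a new reading comes with each control period).
- ctrl.get_image(name): name is "side" or "top" or "wrist"; returns a dict with "color" (400x640x3 uint8, red, green, blue), "depth" (400x640 float32, m along the optical axis (not along the pixel's ray), 0 where there is no reading), "fx", "fy", "cx", "cy" (pixels), "R" (3x3) and "t" (3): a world point X has camera coordinates R X + t. Camera axes: x right, y down, z forward; pixel columns grow to the right and rows downward; lengths in m; the calibration is good to about 2 mm. A picture is of the moment at which its call begins.
- ctrl.finish_job(): hands the job in; it is judged then, once.
The state is a dict: "t": time; "q": joint angles; "dq": joint speeds; "effort": joint torques, N m; "tool_pos": TCP position; "tool_rot": TCP orientation; "contact_force": force on the tool from outside, world axes, zero at the start; "wrist_torque": the same for the moment, N m; "opening": finger opening in m; "grip_force": force on a finger pad.
Only numpy, scipy, OpenCV 4.12 (cv2) and the standard library are available. Lean on these libraries where they do the work, as an engineer would, in place of code of your own. Each camera call takes 0.05 s, during which the arm holds its last target. There are 200 camera calls.

## Working session

There is one attempt and no reset: what is moved stays moved. The work goes in short steps, Python scripts to look and compute and a tool call to move; the robot and the scene stay as the last step left them, time stands still between calls to the robot, and variables do not carry over. Pictures are saved under pics/ and viewed, at most 10 in all, crops included, and the job is handed in when it is done.

Besides the shell and the picture viewer there is one more tool, called after "Emit:" as a command line: name --argument value ..., lists and objects as JSON in quotes. drive_tool: Moves the arm, as the interface text tells. Its arguments: {"type":"object","properties":{"steps":{"type":"array"},"force":{"type":"number"}},"required":["steps"]}

```bash
mkdir -p pics; cat > h.py <<'E'
import numpy as np, cv2
from station import ctrl
from scipy.spatial.transform import Rotation as R
def snap(n,f):
    im=ctrl.get_image(n); cv2.imwrite(f'pics/{f}.png',im['color'][:,:,::-1]); np.save(f'pics/{f}.npy',im,allow_pickle=True); return im
def cloud(im):
    d=im['depth']; v,u=np.mgrid[:400,:640]
    P=np.stack([(u-im['cx'])/im['fx']*d,(v-im['cy'])/im['fy']*d,d],-1)
    W=(P-im['t'])@im['R']; W[d==0]=np.nan
    return W
E
python3 - <<'E'
from h import *
for n in ['top','side']:
    im=snap(n,n+'0'); print(n,-im['R'].T@im['t'],im['R'].round(2).tolist())
o=ctrl.get_obs(); print(o, ctrl.grip_point_offset); print(R.from_rotvec(o['tool_rot']).as_matrix().round(3))
E
```

```text
top [0.43269413 0.08575348 0.98601623] [[0.01, -1.0, -0.02], [-0.99, -0.0, -0.15], [0.15, 0.02, -0.99]]
side [1.1036041  0.65500822 0.51940963] [[-0.73, 0.68, -0.02], [0.34, 0.34, -0.88], [-0.59, -0.65, -0.48]]
{'t': 0.1, 'q': array([ 1.03701378e+00,  5.32939478e-02,  1.61416839e+00, -3.18483997e-05,
        1.47600982e+00, -1.18996104e-01]), 'dq': array([-0.00201344, -0.00219526, -0.00309833, -0.0007366 ,  0.00149177,
       -0.00112597]), 'effort': array([-1.22330657e-04, -3.94902420e+01, -3.71364677e+01, -1.28550810e-04,
        3.94439703e-03, -1.96825852e-05]), 'tool_pos': array([0.25156466, 0.57146908, 0.20947709]), 'tool_rot': array([-6.46761521e-01, -3.07371090e+00,  2.81190142e-03]), 'contact_force': array([ 0.73829055, -0.48680135,  0.72273018]), 'wrist_torque': array([-0.02593799,  0.01166306, -0.00904555]), 'grip_force': 0.0, 'opening': 0.08520967122100187} 0.0187
[[-0.915  0.403 -0.001]
 [ 0.403  0.915 -0.002]
 [ 0.    -0.002 -1.   ]]
```

View pics/top0.png

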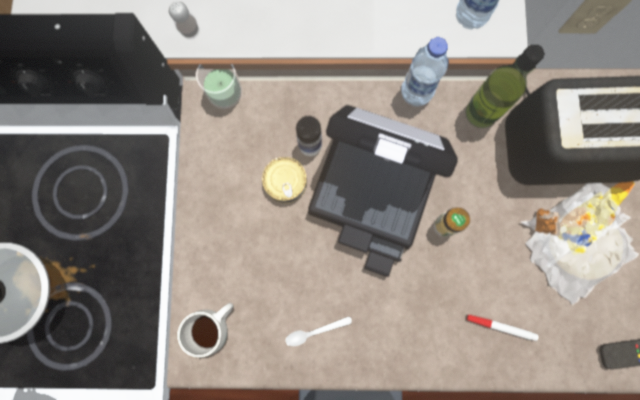

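View pics/side0.png

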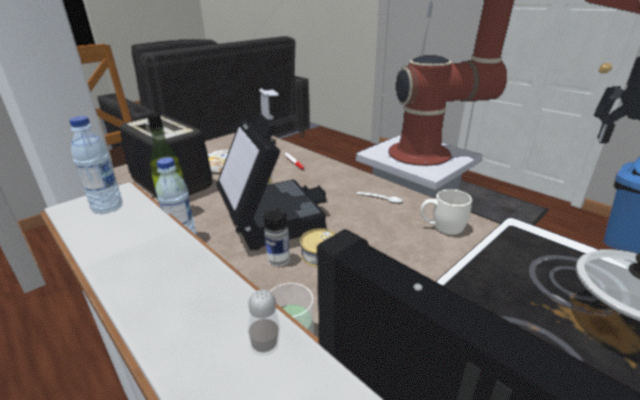

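The top view shows the press at about (375,190) with its front facing down towards the robot. The tray pull is at (379,264), the lip at (355,238), the catch at (390,148), the tin at (285,180), pepper at (309,135) and spice at (453,222). I'll enlarge this area next.

```bash
python3 - <<'E'
from h import *
im=np.load('pics/top0.npy',allow_pickle=True).item()
c=im['color'][95:290,260:480,::-1]
c=cv2.convertScaleAbs(cv2.resize(c,None,fx=3,fy=3,interpolation=cv2.INTER_CUBIC),alpha=1.6,beta=25)
cv2.imwrite('pics/crop.png',c)
W=cloud(im)
for u,v in [(312,210),(407,243),(326,160),(434,180),(370,200),(372,262),(388,268),(379,264),(355,238),(385,250),(390,150),(333,120),(445,160),(345,112),(440,142),(285,180),(455,222),(309,135)]:
    print(u,v,W[v,u].round(3))
E
```

```text
312 210 [0.574 0.113 0.059]
407 243 [ 0.513 -0.065  0.061]
326 160 [0.672 0.087 0.058]
434 180 [ 0.646 -0.132 -0.002]
370 200 [0.594 0.003 0.058]
372 262 [ 0.478 -0.002  0.028]
388 268 [ 0.467 -0.033  0.029]
379 264 [ 0.475 -0.016  0.027]
355 238 [0.522 0.032 0.054]
385 250 [ 0.503 -0.029  0.014]
390 150 [ 0.617 -0.001  0.327]
333 120 [0.688 0.076 0.245]
445 160 [ 0.624 -0.095  0.245]
345 112 [0.717 0.056 0.199]
440 142 [ 0.669 -0.102  0.189]
285 180 [0.638 0.167 0.032]
455 222 [ 0.547 -0.144  0.103]
309 135 [0.702 0.118 0.12 ]
```

View pics/crop.png

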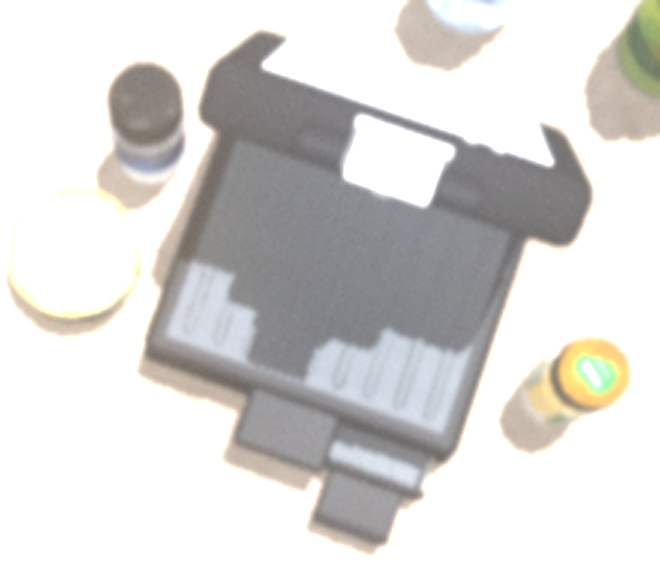

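```bash
python3 - <<'E'
from h import *
from scipy.optimize import minimize
T=cloud(np.load('pics/top0.npy',allow_pickle=True).item()).reshape(-1,3)
S_im=np.load('pics/side0.npy',allow_pickle=True).item(); S=cloud(S_im)
# base top: fit rectangle
m=(T[:,2]>.045)&(T[:,2]<.068)&(abs(T[:,0]-.6)<.14)&(T[:,1]>-.12)&(T[:,1]<.125)
P=T[m]
r=cv2.minAreaRect(P[:,:2].astype(np.float32)); print('rect',r,len(P))
for yaw in np.radians([-20,-19,-18,-17,-16,-15]):
    c,s=np.cos(yaw),np.sin(yaw); g=P[:,:2]@np.array([[c,-s],[s,c]])
    # front edge spread per y-bin
    y=g[:,1]; ys=np.percentile(y,[.3,99.7]); 
    bins=np.linspace(ys[0]+.01,ys[1]-.01,15); f=[g[(y>=a)&(y<b),0].min().round(4) for a,b in zip(bins[:-1],bins[1:])]
    xb=np.linspace(.50,.62,7)
    print(np.degrees(yaw),ys.round(4),f)
    gx=g[:,0]; x0=np.percentile(gx,3); bb=np.linspace(x0+.02,x0+.1,6)
    print('  L',[g[(gx>=a)&(gx<b),1].max().round(4) for a,b in zip(bb[:-1],bb[1:])],'R',[g[(gx>=a)&(gx<b),1].min().round(4) for a,b in zip(bb[:-1],bb[1:])])
# lid outer face from side cam
for (u,v) in [(240,170),(235,200),(245,145),(228,215),(253,135)]: print(u,v,S[v,u].round(3))
q=S[140:205,228:256].reshape(-1,3); q=q[~np.isnan(q).any(1)]
for _ in range(6):
    c0=np.median(q,0); n=np.linalg.svd(q-q.mean(0),full_matrices=False)[2][2]; d=(q-q.mean(0))@n; q=q[abs(d)<max(2*d.std(),.0015)]
print('face n',n,'c',q.mean(0),len(q),d.std(), 'yaw',np.degrees(np.arctan2(n[1],n[0])))
E
```

```text
rect ((0.5995155572891235, 0.025167793035507202), (0.2494884431362152, 0.18621934950351715), 70.48985290527344) 9149Traceback (most recent call last):
  File "<stdin>", line 13, in <module>
    return umr_minimum(a, axis, None, out, keepdims, initial, where)
ValueError: zero-size array to reduction operation minimum which has no identity
```

```bash
python3 - <<'E'
from h import *
T=cloud(np.load('pics/top0.npy',allow_pickle=True).item()).reshape(-1,3)
S_im=np.load('pics/side0.npy',allow_pickle=True).item(); S=cloud(S_im)
T=T[(T[:,2]>.05)&(T[:,2]<.068)]
e0=np.array([.600,.025])
for yd in [-21,-20,-19,-18,-17]:
    yaw=np.radians(yd);c,s=np.cos(yaw),np.sin(yaw); g=(T[:,:2]-e0)@np.array([[c,-s],[s,c]])
    g=g[(abs(g[:,1])<.13)&(abs(g[:,0])<.15)]
    def ext(i,f,lo,hi,n):
        b=np.linspace(lo,hi,n); return [round(float(f(g[(g[:,1-i]>=a)&(g[:,1-i]<a2),i],initial=0))*1000) for a,a2 in zip(b[:-1],b[1:])]
    print(yd,'front',ext(0,np.min,-.11,.13,13),'L',ext(1,np.max,-.09,.06,9),'R',ext(1,np.min,-.09,.06,9))
for (u,v) in [(240,170),(235,200),(245,145)]: print(u,v,S[v,u].round(3))
q=S[140:205,228:256].reshape(-1,3); q=q[~np.isnan(q).any(1)]
for _ in range(8):
    n=np.linalg.svd(q-q.mean(0),full_matrices=False)[2][2]; d=(q-q.mean(0))@n; q=q[abs(d)<max(2*d.std(),.0015)]
n*=np.sign(n[0]);print('face n',n,'c',q.mean(0),len(q),d.std(), 'yaw',np.degrees(np.arctan2(n[1],n[0])),'lid',np.arctan2(np.hypot(n[0],n[1]),n[2]))
E
```

```text
-21 front [-56, -56, -88, -92, -93, -93, -59, -59, -60, -60, 0, 0] L [8, 82, 84, 84, 85, 86, 86, 130] R [-52, -120, -125, -125, -124, -124, -123, -123]
-20 front [-57, -58, -80, -93, -93, -93, -58, -58, -59, -59, 0, 0] L [9, 82, 85, 85, 85, 85, 85, 130] R [-50, -122, -125, -124, -124, -124, -124, -124]
-19 front [-59, -59, -59, -94, -94, -93, -88, -58, -58, -58, 0, 0] L [11, 83, 85, 85, 85, 85, 85, 129] R [-49, -122, -124, -124, -124, -124, -125, -125]
-18 front [-61, -61, -60, -95, -94, -93, -92, -57, -57, -56, 0, 0] L [12, 83, 86, 86, 85, 84, 84, 129] R [-48, -123, -123, -123, -124, -125, -125, -126]
-17 front [-63, -62, -61, -95, -94, -93, -92, -56, -56, -55, 0, 0] L [14, 80, 87, 87, 85, 84, 84, 83] R [-46, -122, -123, -123, -124, -125, -126, -127]
240 170 [ 0.715 -0.003  0.174]
235 200 [0.751 0.021 0.123]
245 145 [ 0.684 -0.022  0.218]
face n [ 0.83939363 -0.29178982  0.45855974] c [ 0.71176312 -0.01099094  0.1754844 ] 1340 0.0006014965861015395 yaw -19.168462300944192 lid 1.0944225089542665
```

```bash
cat >> h.py <<'E'
yaw=np.radians(-19.2); G0=np.array([.628,-.0056,0]); Rg=R.from_euler('z',yaw).as_matrix()
g2w=lambda p: G0+Rg@np.array(p)
w2g=lambda P: (np.asarray(P)-G0)@Rg
def st():
    o=ctrl.get_obs(); M=R.from_rotvec(o['tool_rot']).as_matrix()
    print('t',round(o['t'],2),'grillframe tcp',w2g(o['tool_pos']).round(4),'F grill',(o['contact_force']@Rg).round(1),'tool axes in grill\n',(Rg.T@M).round(3),'q',o['q'].round(2))
E
python3 - <<'E'
from h import *
T=w2g(cloud(np.load('pics/top0.npy',allow_pickle=True).item()).reshape(-1,3))
m=(T[:,2]>.02)&(T[:,2]<.038)&(abs(T[:,1]+.06)<.04)&(T[:,0]<-.12)&(T[:,0]>-.2)
p=T[m]; print(len(p),np.percentile(p,[1,5,50,95,99],axis=0).round(4))
for n,d in [('lid front handle',0)]:
    m=(T[:,2]>.29)&(abs(T[:,0])<.1)&(abs(T[:,1])<.06); print(np.percentile(T[m],[1,50,99],axis=0).round(3))
print('start tray target',g2w([-.21,-.06,.018])); st()
E
```

```text
548 [[-0.1581 -0.0908  0.0231]
 [-0.1567 -0.0828  0.0253]
 [-0.1386 -0.0598  0.0288]
 [-0.1218 -0.0365  0.0351]
 [-0.1205 -0.0346  0.0366]]
[[-0.023 -0.022  0.309]
 [-0.008 -0.     0.325]
 [ 0.006  0.022  0.33 ]]
start tray target [0.40994896 0.00679941 0.018     ]
t 0.1 grillframe tcp [-0.5453  0.4212  0.2095] F grill [ 0.9 -0.2  0.7] tool axes in grill
 [[-0.997  0.08  -0.   ]
 [ 0.08   0.997 -0.002]
 [ 0.    -0.002 -1.   ]] q [ 1.04  0.05  1.61 -0.    1.48 -0.12]
```

Emit:
drive_tool --steps '[{"translation": [0, 0, 0], "angular": [0, 0, -0.575], "gripper": 0}, {"translation": [-0.7, -1, 0], "angular": [0, 0, 0], "gripper": 0}, {"translation": [-0.7, -1, 0], "angular": [0, 0, 0], "gripper": 0}, {"translation": [-0.7, -1, 0], "angular": [0, 0, 0], "gripper": 0}, {"translation": [-0.7, -1, 0], "angular": [0, 0, 0], "gripper": 0}, {"translation": [-0.7, -1, 0], "angular": [0, 0, 0], "gripper": 0}, {"translation": [-0.7, -1, 0], "angular": [0, 0, 0], "gripper": 0}, {"translation": [-0.7, -1, 0], "angular": [0, 0, 0], "gripper": 0}]'

```text
t: 1.1
tool_pos: [0.345, 0.2416, 0.2102]
tool_rot: [-0.522, -3.098, 0.0]
contact_force: [0.1, 0.6, -0.0]
opening: -0.0002
grip_force: 0.0
```

Emit:
drive_tool --steps '[{"translation": [-0.7, -1, 0], "angular": [0, 0, 0], "gripper": 0}, {"translation": [-0.7, -1, 0], "angular": [0, 0, 0], "gripper": 0}, {"translation": [-0.7, -1, 0], "angular": [0, 0, 0], "gripper": 0}, {"translation": [-0.7, -1, 0], "angular": [0, 0, 0], "gripper": 0}, {"translation": [-0.7, -1, 0], "angular": [0, 0, 0], "gripper": 0}, {"translation": [0, 0, 0], "angular": [0, 0, 0], "gripper": 0}, {"translation": [0, 0, 0], "angular": [0, 0, 0], "gripper": 0}]'

```text
t: 1.98
tool_pos: [0.4113, 0.0086, 0.2102]
tool_rot: [-0.523, -3.097, -0.001]
contact_force: [-0.9, 0.0, -0.5]
opening: -0.0002
grip_force: 0.0
```

```bash
python3 -c "
from h import *
st()"
```

```text
t 1.98 grillframe tcp [-0.2093 -0.0579  0.2102] F grill [-0.8 -0.2 -0.5] tool axes in grill
 [[-1.    -0.    -0.001]
 [-0.     1.     0.   ]
 [ 0.001  0.    -1.   ]] q [-0.16 -0.5   2.08  0.    1.56 -1.4 ]
```

Emit:
drive_tool --steps '[{"translation": [0, 0, 1], "angular": [0, 0, 0], "gripper": 0}, {"translation": [0, 0, 1], "angular": [0, 0, 0], "gripper": 0}, {"translation": [0, 0, 1], "angular": [0, 0, 0], "gripper": 0}, {"translation": [0, 0, 1], "angular": [0, 0, 0], "gripper": 0}, {"translation": [0, -0.05, 0.8], "angular": [0, 0, 0], "gripper": 0}, {"translation": [-0.5, 0, 0], "angular": [0, 0, 0], "gripper": 0}, {"translation": [-0.25, 0, 0], "angular": [0, 0, 0], "gripper": 0}, {"translation": [0, 0, 0], "angular": [0, 0, 0], "gripper": 0}]'

```text
t: 2.98
tool_pos: [0.4402, -0.0029, 0.0193]
tool_rot: [0.521, 3.097, 0.0]
contact_force: [-0.3, 0.1, -0.4]
opening: -0.0002
grip_force: 0.0
```

Emit:
drive_tool --steps '[{"translation": [-0.15, 0, 0], "angular": [0, 0, 0], "gripper": 0}, {"translation": [-0.15, 0, 0], "angular": [0, 0, 0], "gripper": 0}, {"translation": [0, 0, 0], "angular": [0, 0, 0], "gripper": 0}]'

```text
t: 3.35
tool_pos: [0.4512, -0.0076, 0.0189]
tool_rot: [0.523, 3.097, -0.0]
contact_force: [0.5, 0.2, -1.0]
opening: 0.0003
grip_force: 0.0
```

```bash
python3 -c "
from h import *
st(); snap('wrist','w1')"
```

```text
t 3.35 grillframe tcp [-0.1664 -0.06    0.0189] F grill [ 0.4  0.4 -1. ] tool axes in grill
 [[-1.    -0.     0.001]
 [-0.     1.     0.   ]
 [-0.001  0.    -1.   ]] q [-0.18 -0.17  2.16  0.    1.14 -1.42]
```

View pics/w1.png

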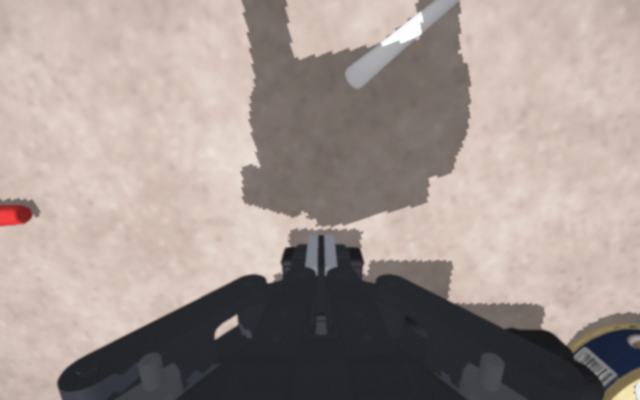

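The wrist view shows the closed fingertips at (322,255) and the shadow of the pull around them, but not the tray itself. No contact force shows yet, so I'll keep advancing.

Emit:
drive_tool --steps '[{"translation": [-0.15, 0, 0], "angular": [0, 0, 0], "gripper": 0}, {"translation": [-0.15, 0, 0], "angular": [0, 0, 0], "gripper": 0}]'

```text
t: 3.65
tool_pos: [0.4624, -0.0115, 0.0186]
tool_rot: [0.523, 3.098, -0.0]
contact_force: [-0.2, -0.1, 0.0]
opening: -0.0003
grip_force: 0.0
```

Emit:
drive_tool --steps '[{"translation": [-0.1, 0, 0], "angular": [0, 0, 0], "gripper": 0}, {"translation": [-0.1, 0, 0], "angular": [0, 0, 0], "gripper": 0}]'

```text
t: 3.9
tool_pos: [0.4698, -0.0141, 0.0186]
tool_rot: [-0.523, -3.098, -0.0]
contact_force: [0.2, 0.2, 1.0]
opening: -0.0001
grip_force: 0.0
```

```bash
python3 -c "
from h import *
st(); T=w2g(cloud(snap('top','t1')).reshape(-1,3))
m=(T[:,2]>.02)&(T[:,2]<.038)&(abs(T[:,1]+.06)<.027)&(T[:,0]<-.11)&(T[:,0]>-.2)
print(np.percentile(T[m],[1,5,50,95,99],axis=0).round(4))"
```

```text
t 3.9 grillframe tcp [-0.1466 -0.06    0.0186] F grill [0.2 0.2 1. ] tool axes in grill
 [[-1.    -0.001 -0.   ]
 [-0.001  1.    -0.   ]
 [ 0.    -0.    -1.   ]] q [-0.19 -0.12  2.12  0.    1.14 -1.42]Traceback (most recent call last):
  File "<string>", line 5, in <module>
    print(np.percentile(T[m],[1,5,50,95,99],axis=0).round(4))
          ~~~~~~~~~~~~~^^^^^^^^^^^^^^^^^^^^^^^^^^^^
    return _quantile_unchecked(
        a, q, axis, out, overwrite_input, method, keepdims, weights)
    return _ureduce(a,
                    func=_quantile_ureduce_func,
    ...<5 lines>...
                    overwrite_input=overwrite_input,
                    method=method)
    r = func(a, **kwargs)
    result = _quantile(arr,
                       quantiles=q,
    ...<2 lines>...
                       out=out,
                       weights=wgt)
    slices_having_nans = np.isnan(arr[-1, ...])
                                  ~~~^^^^^^^^^
IndexError: index -1 is out of bounds for axis 0 with size 0
```

Emit:
drive_tool --steps '[{"translation": [-0.06, 0, 0], "angular": [0, 0, 0], "gripper": 0}, {"translation": [0, 0, 0], "angular": [0, 0, 0], "gripper": 0}]'

```text
t: 4.2
tool_pos: [0.4719, -0.0148, 0.0186]
tool_rot: [-0.523, -3.098, -0.0]
contact_force: [0.2, -0.3, -0.0]
opening: -0.0
grip_force: 0.0
```

Emit:
drive_tool --steps '[{"translation": [-0.05, 0, 0], "angular": [0, 0, 0], "gripper": 0}, {"translation": [0, 0, 0], "angular": [0, 0, 0], "gripper": 0}]'

```text
t: 4.45
tool_pos: [0.4738, -0.0154, 0.0186]
tool_rot: [0.523, 3.098, 0.0]
contact_force: [0.5, 0.0, -0.7]
opening: 0.0002
grip_force: 0.0
```

Emit:
drive_tool --steps '[{"translation": [-0.05, 0, 0], "angular": [0, 0, 0], "gripper": 0}, {"translation": [0, 0, 0], "angular": [0, 0, 0], "gripper": 0}]'

```text
t: 4.7
tool_pos: [0.4757, -0.0161, 0.0187]
tool_rot: [0.523, 3.098, -0.0]
contact_force: [0.2, -0.1, 0.4]
opening: -0.0001
grip_force: 0.0
```

```bash
python3 - <<'E'
from h import *
st()
im=snap('top','t2')
a=cv2.resize(im['color'][190:290,300:440,::-1],None,fx=5,fy=5,interpolation=cv2.INTER_CUBIC)
cv2.imwrite('pics/c2.png',cv2.convertScaleAbs(a,alpha=1.5,beta=30))
E
```

```text
t 4.7 grillframe tcp [-0.1403 -0.06    0.0187] F grill [0.2 0.  0.4] tool axes in grill
 [[-1.    -0.001  0.   ]
 [-0.001  1.     0.   ]
 [-0.     0.    -1.   ]] q [-0.19 -0.1   2.11 -0.    1.14 -1.43]
```

View pics/c2.png

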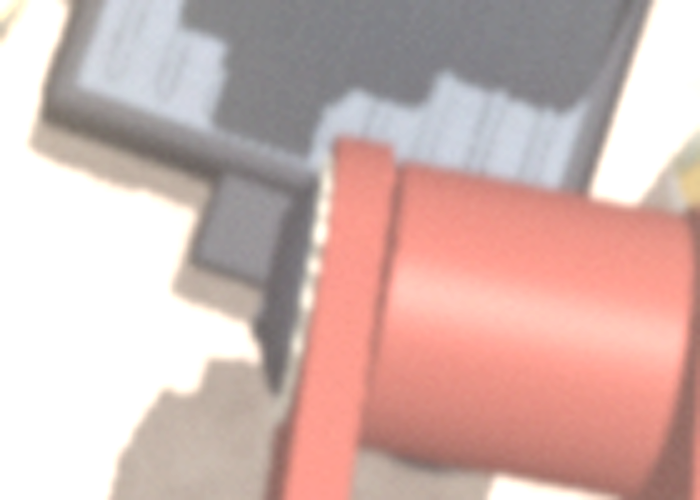

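The wrist covers the pull in this crop (the lip is visible at about (240,230)). By position the pull must already be moving, so I'll continue in 2 mm steps until it meets a stop.

Emit:
drive_tool --steps '[{"translation": [-0.05, 0, 0], "angular": [0, 0, 0], "gripper": 0}]'

```text
t: 4.88
tool_pos: [0.4774, -0.0167, 0.0185]
tool_rot: [-0.523, -3.098, 0.0]
contact_force: [0.3, -0.3, -0.2]
opening: -0.0003
grip_force: 0.0
```

Emit:
drive_tool --steps '[{"translation": [-0.05, 0, 0], "angular": [0, 0, 0], "gripper": 0}]'

```text
t: 5.0
tool_pos: [0.4795, -0.0174, 0.0186]
tool_rot: [0.523, 3.098, -0.0]
contact_force: [0.5, 0.4, -0.2]
opening: 0.0
grip_force: 0.0
```

Emit:
drive_tool --steps '[{"translation": [0, 0, 0], "angular": [0, 0, 0], "gripper": 0}]'

```text
t: 5.12
tool_pos: [0.4796, -0.0174, 0.0187]
tool_rot: [0.523, 3.098, -0.0]
contact_force: [-1.2, -0.6, 0.7]
opening: 0.0
grip_force: 0.0
```

Emit:
drive_tool --steps '[{"translation": [1, 0, 0], "angular": [0, 0, 0], "gripper": 0}, {"translation": [1, 0, -0.5], "angular": [0, 0, 0], "gripper": 0}, {"translation": [1, 0, -1], "angular": [0, 0, 0], "gripper": 0}, {"translation": [0, 1, -1], "angular": [0, 0, 0], "gripper": 0}, {"translation": [0, 1, -1], "angular": [0, 0, 0], "gripper": 0}, {"translation": [0, 1, 0], "angular": [0, 0, 0], "gripper": 0}, {"translation": [0, 1, 0], "angular": [0, 0, 0], "gripper": 0}, {"translation": [0, 1, 0], "angular": [0, 0, 0], "gripper": 0}]'

```text
t: 6.12
tool_pos: [0.432, 0.2123, 0.1588]
tool_rot: [0.522, 3.097, 0.0]
contact_force: [0.1, -0.5, 0.4]
opening: -0.0002
grip_force: 0.0
```

```bash
python3 - <<'E'
from h import *
st()
im=snap('top','t3')
a=cv2.resize(im['color'][190:290,300:440,::-1],None,fx=5,fy=5,interpolation=cv2.INTER_CUBIC)
cv2.imwrite('pics/c3.png',cv2.convertScaleAbs(a,alpha=1.5,beta=30))
T=w2g(cloud(im).reshape(-1,3))
m=(T[:,2]>.02)&(T[:,2]<.038)&(abs(T[:,1]+.06)<.04)&(T[:,0]<-.11)&(T[:,0]>-.2)
p=T[m]; print(len(p), np.percentile(p,[1,5,50,95,99],axis=0).round(4) if len(p) else '')
E
```

```text
t 6.12 grillframe tcp [-0.2568  0.1414  0.1588] F grill [ 0.3 -0.4  0.4] tool axes in grill
 [[-1.    -0.001  0.001]
 [-0.001  1.     0.   ]
 [-0.001  0.    -1.   ]] q [ 0.3  -0.27  1.99 -0.    1.41 -0.93]
608 [[-0.1582 -0.093   0.0225]
 [-0.1565 -0.0841  0.0255]
 [-0.1365 -0.0599  0.0291]
 [-0.1184 -0.0363  0.0359]
 [-0.1168 -0.0334  0.0372]]
```

View pics/c3.png

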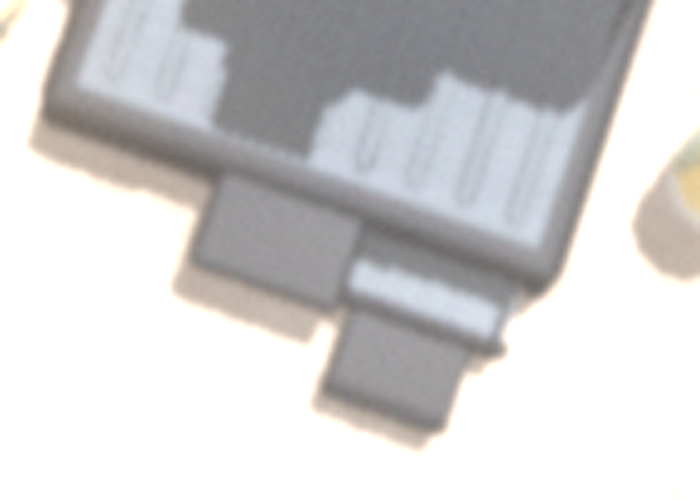

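The tray hasn't moved: the pull is still at c3 (390,375), which puts its front at grill x -0.158, even though the reported TCP passed that point. I'll check the reported TCP against the cameras before moving again.

```bash
python3 - <<'E'
from h import *
o=ctrl.get_obs(); p=o['tool_pos']; print(p)
out=[]
for n in ['top','side']:
    im=snap(n,n+'4'); W=cloud(im); 
    c=im['R']@p+im['t']; u,v=im['fx']*c[0]/c[2]+im['cx'],im['fy']*c[1]/c[2]+im['cy']
    print(n,'tcp px',u,v,'depth pred',c[2]); 
    d=np.linalg.norm(W[...,:2]-p[:2],axis=-1); m=(d<.12)&(W[...,2]>.06)
    z=W[m]; 
    if len(z):
        for a in np.arange(.06,.36,.02):
            k=z[(z[:,2]>=a)&(z[:,2]<a+.02)]
            if len(k)>3: print(round(a,2),len(k),k.min(0).round(3)[:2],k.max(0).round(3)[:2])
    a=im['color'][:,:,::-1].copy(); cv2.drawMarker(a,(round(u),round(v)),(0,0,255),cv2.MARKER_CROSS,14,1)
    x0=int(np.clip(u-100,0,440)); y0=int(np.clip(v-100,0,200)); print('crop',x0,y0)
    out.append(cv2.convertScaleAbs(cv2.resize(a[y0:y0+200,x0:x0+200],(400,400),interpolation=cv2.INTER_CUBIC),alpha=1.4,beta=20))
cv2.imwrite('pics/c4.png',np.hstack(out))
E
```

```text
[0.43291495 0.21560216 0.15884051]
top tcp px 247.54931644725522 285.03052854333697 depth pred 0.8198897126129101
0.06 75 [0.33  0.271] [0.368 0.278]
0.08 60 [0.331 0.272] [0.367 0.282]
0.26 158 [0.401 0.154] [0.427 0.171]
crop 147 185
side tcp px 400.57489648167245 167.11486613701067 depth pred 0.85363076212764
0.06 237 [0.33 0.26] [0.405 0.326]
0.08 84 [0.333 0.272] [0.391 0.326]
0.18 90 [0.427 0.197] [0.447 0.229]
0.2 107 [0.429 0.198] [0.446 0.229]
0.22 193 [0.42  0.173] [0.457 0.253]
0.24 305 [0.419 0.158] [0.462 0.269]
0.26 393 [0.42  0.154] [0.466 0.275]
0.28 308 [0.425 0.169] [0.46  0.259]
0.3 268 [0.416 0.185] [0.472 0.252]
0.32 379 [0.416 0.184] [0.474 0.252]
0.34 421 [0.403 0.179] [0.473 0.252]
crop 300 67
```

View pics/c4.png

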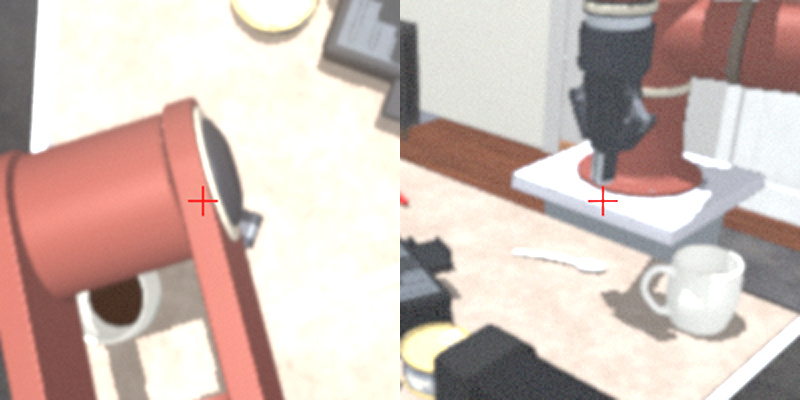

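The side view shows the visible fingertip at about (603,182), roughly 20 mm above the projected TCP at (603,201). So the fingers really end about 20 mm short of the reported TCP, and my earlier pass went over the pull at z≈0.038. From here on I take tip z = TCP z + 0.0195.

Emit:
drive_tool --steps '[{"translation": [-0.24, -1, 0], "angular": [0, 0, 0], "gripper": 0}, {"translation": [-0.24, -1, 0], "angular": [0, 0, 0], "gripper": 0}, {"translation": [-0.24, -1, 0], "angular": [0, 0, 0], "gripper": 0}, {"translation": [-0.24, -1, 0], "angular": [0, 0, 0], "gripper": 0}, {"translation": [-0.2, -1, 0], "angular": [0, 0, 0], "gripper": 0}, {"translation": [0, -0.12, 1], "angular": [0, 0, 0], "gripper": 0}, {"translation": [0, 0, 1], "angular": [0, 0, 0], "gripper": 0}, {"translation": [0, 0, 1], "angular": [0, 0, 0], "gripper": 0}]'

```text
t: 7.28
tool_pos: [0.4078, 0.0013, 0.0376]
tool_rot: [0.526, 3.096, -0.001]
contact_force: [0.2, -0.1, -0.5]
opening: 0.0
grip_force: 0.0
```

Emit:
drive_tool --steps '[{"translation": [0, 0, 0.7], "angular": [0, 0, 0], "gripper": 0}, {"translation": [0, 0, 0.2], "angular": [0, 0, 0], "gripper": 0}, {"translation": [0, 0, 0.1], "angular": [0, 0, 0], "gripper": 0}, {"translation": [0, 0, 0], "angular": [0, 0, 0], "gripper": 0}]'

```text
t: 7.78
tool_pos: [0.4092, 0.0019, -0.0003]
tool_rot: [0.523, 3.096, -0.0]
contact_force: [-0.5, 0.4, -0.1]
opening: 0.0002
grip_force: 0.0
```

```bash
python3 - <<'E'
from h import *
st()
im=ctrl.get_image('side'); W=cloud(im); p=ctrl.get_obs()['tool_pos']
d=np.linalg.norm(W[...,:2]-p[:2],axis=-1); k=W[(d<.03)&(W[...,2]<.2)]
h,e=np.histogram(k[:,2],np.arange(-.004,.08,.004)); print(list(zip(e.round(3),h)))
E
```

```text
t 7.78 grillframe tcp [-0.2091 -0.0648 -0.0003] F grill [-0.6  0.2 -0.1] tool axes in grill
 [[-1.    -0.     0.002]
 [-0.     1.     0.   ]
 [-0.002  0.    -1.   ]] q [-0.18 -0.25  2.27 -0.    1.12 -1.41]
[(np.float64(-0.004), np.int64(32)), (np.float64(0.0), np.int64(136)), (np.float64(0.004), np.int64(0)), (np.float64(0.008), np.int64(0)), (np.float64(0.012), np.int64(0)), (np.float64(0.016), np.int64(0)), (np.float64(0.02), np.int64(6)), (np.float64(0.024), np.int64(7)), (np.float64(0.028), np.int64(9)), (np.float64(0.032), np.int64(14)), (np.float64(0.036), np.int64(9)), (np.float64(0.04), np.int64(13)), (np.float64(0.044), np.int64(11)), (np.float64(0.048), np.int64(11)), (np.float64(0.052), np.int64(12)), (np.float64(0.056), np.int64(8)), (np.float64(0.06), np.int64(3)), (np.float64(0.064), np.int64(10)), (np.float64(0.068), np.int64(12)), (np.float64(0.072), np.int64(19))]
```

The side camera confirms it: the tip is at z≈0.020 with the TCP at 0. I'll lower it 4 mm more and push.

Emit:
drive_tool --steps '[{"translation": [0, 0.12, 0.1], "angular": [0, 0, 0], "gripper": 0}, {"translation": [-0.4, 0, 0], "angular": [0, 0, 0], "gripper": 0}, {"translation": [-0.4, 0, 0], "angular": [0, 0, 0], "gripper": 0}, {"translation": [-0.2, 0, 0], "angular": [0, 0, 0], "gripper": 0}, {"translation": [-0.2, 0, 0], "angular": [0, 0, 0], "gripper": 0}]'

```text
t: 8.45
tool_pos: [0.4551, -0.0088, -0.0054]
tool_rot: [-0.522, -3.097, -0.0]
contact_force: [-1.0, 0.9, 1.4]
opening: 0.0001
grip_force: 0.7
```

Emit:
drive_tool --steps '[{"translation": [-0.1, 0, 0], "angular": [0, 0, 0], "gripper": 0}, {"translation": [-0.1, 0, 0], "angular": [0, 0, 0], "gripper": 0}]'

```text
t: 8.7
tool_pos: [0.4626, -0.0115, -0.0055]
tool_rot: [-0.523, -3.097, -0.0]
contact_force: [-0.9, -0.0, 0.5]
opening: -0.0005
grip_force: 0.7
```

```bash
python3 -c "
from h import *
st()"
```

```text
t 8.7 grillframe tcp [-0.1543 -0.0599 -0.0055] F grill [-0.9 -0.3  0.5] tool axes in grill
 [[-1.    -0.001 -0.001]
 [-0.001  1.     0.   ]
 [ 0.001  0.    -1.   ]] q [-0.19 -0.09  2.14  0.    1.09 -1.42]
```

In contact, with grip force at 0.7 and fx about -1 N. About 10 mm to go.

Emit:
drive_tool --steps '[{"translation": [-0.1, 0, 0], "angular": [0, 0, 0], "gripper": 0}, {"translation": [-0.05, 0, 0], "angular": [0, 0, 0], "gripper": 0}]'

```text
t: 8.95
tool_pos: [0.4684, -0.0135, -0.0055]
tool_rot: [-0.523, -3.097, -0.0]
contact_force: [-1.2, 0.5, 1.1]
opening: 0.0001
grip_force: 0.7
```

Emit:
drive_tool --steps '[{"translation": [-0.05, 0, 0], "angular": [0, 0, 0], "gripper": 0}]'

```text
t: 9.07
tool_pos: [0.4702, -0.0142, -0.0055]
tool_rot: [-0.523, -3.097, -0.0]
contact_force: [-0.6, 0.6, -0.1]
opening: -0.0001
grip_force: 0.7
```

Emit:
drive_tool --steps '[{"translation": [-0.03, 0, 0], "angular": [0, 0, 0], "gripper": 0}]'

```text
t: 9.2
tool_pos: [0.4714, -0.0146, -0.0055]
tool_rot: [-0.523, -3.097, -0.0]
contact_force: [-0.7, 2.2, -0.0]
opening: -0.0001
grip_force: 0.7
```

Emit:
drive_tool --steps '[{"translation": [-0.025, 0, 0], "angular": [0, 0, 0], "gripper": 0}]'

```text
t: 9.32
tool_pos: [0.4723, -0.0149, -0.0055]
tool_rot: [-0.523, -3.097, -0.0]
contact_force: [-1.4, 0.8, -0.3]
opening: -0.0
grip_force: 0.7
```

Emit:
drive_tool --steps '[{"translation": [-0.025, 0, 0], "angular": [0, 0, 0], "gripper": 0}]'

```text
t: 9.45
tool_pos: [0.4732, -0.0153, -0.0055]
tool_rot: [-0.523, -3.097, -0.0]
contact_force: [-0.6, 1.7, -1.3]
opening: -0.0004
grip_force: 0.7
```

Emit:
drive_tool --steps '[{"translation": [-0.025, 0, 0], "angular": [0, 0, 0], "gripper": 0}]'

```text
t: 9.57
tool_pos: [0.474, -0.0155, -0.0055]
tool_rot: [-0.523, -3.097, -0.0]
contact_force: [-3.3, 1.9, 1.5]
opening: -0.0001
grip_force: 1.7
```

Emit:
drive_tool --steps '[{"translation": [-0.025, 0, 0], "angular": [0, 0, 0], "gripper": 0}]'

```text
t: 9.7
tool_pos: [0.474, -0.0155, -0.0056]
tool_rot: [-0.522, -3.094, -0.001]
contact_force: [-6.9, 3.0, 5.0]
opening: 0.0001
grip_force: 4.0
```

Emit:
drive_tool --steps '[{"translation": [-0.025, 0, 0], "angular": [0, 0, 0], "gripper": 0}]'

```text
t: 9.82
tool_pos: [0.4739, -0.0155, -0.0057]
tool_rot: [-0.522, -3.091, -0.001]
contact_force: [-11.2, 4.6, 8.8]
opening: 0.0001
grip_force: 5.9
```

Tray is home, with a firm stop at 12 N. I'll back off, go up and over behind the lid.

Emit:
drive_tool --steps '[{"translation": [0.6, 0, 0], "angular": [0, 0, 0], "gripper": 0}, {"translation": [0.9, 0, 0], "angular": [0, 0, 0], "gripper": 0}, {"translation": [0, 0, -1], "angular": [0, 0, 0], "gripper": 0}, {"translation": [0, 0, -1], "angular": [0, 0, 0], "gripper": 0}, {"translation": [0, 0, -1], "angular": [0, 0, 0], "gripper": 0}, {"translation": [0, 0, -1], "angular": [0, 0, 0], "gripper": 0}, {"translation": [0, 0, -1], "angular": [0, 0, 0], "gripper": 0}, {"translation": [0, 0, -1], "angular": [0, 0, 0], "gripper": 0}]'

```text
t: 10.82
tool_pos: [0.42, 0.0031, 0.2366]
tool_rot: [0.523, 3.095, -0.001]
contact_force: [1.2, 0.6, 0.5]
opening: -0.0004
grip_force: 0.0
```

Emit:
drive_tool --steps '[{"translation": [0, 0, -1], "angular": [0, 0, 0], "gripper": 0}, {"translation": [0, 0.5, -1], "angular": [0, 0, 0], "gripper": 0}, {"translation": [0, 0.5, -1], "angular": [0, 0, 0], "gripper": 0}, {"translation": [0, 0.5, -0.5], "angular": [0, 0, 0], "gripper": 0}, {"translation": [0, 0, 0], "angular": [0, 0, 0], "gripper": 0}]'

```text
t: 11.45
tool_pos: [0.4404, 0.0605, 0.377]
tool_rot: [0.52, 3.093, 0.0]
contact_force: [-0.4, -0.1, 0.2]
opening: -0.0003
grip_force: 0.0
```

```bash
python3 - <<'E'
from h import *
st()
T=w2g(cloud(snap('top','t5')).reshape(-1,3))
m=(T[:,2]>.02)&(T[:,2]<.038)&(abs(T[:,1]+.06)<.04)&(T[:,0]<-.10)&(T[:,0]>-.2)
p=T[m]; print(len(p), np.percentile(p,[1,5,50,95,99],axis=0).round(4) if len(p) else '')
m=(T[:,2]>.05)&(T[:,2]<.068)&(abs(T[:,1])<.028)&(T[:,0]<-.05)&(T[:,0]>-.2); print('lip',np.percentile(T[m,0],1) if m.any() else '')
E
```

```text
t 11.45 grillframe tcp [-0.199   0.0007  0.377 ] F grill [-0.4 -0.2  0.2] tool axes in grill
 [[-1.    -0.002  0.005]
 [-0.002  1.     0.001]
 [-0.005  0.001 -1.   ]] q [-0.03 -0.43  1.76 -0.    1.81 -1.27]
0 
lip -0.07298191791866031
```

Emit:
drive_tool --steps '[{"translation": [-1, 0, 0], "angular": [0, 0, 0], "gripper": 0}, {"translation": [-1, 0, 0], "angular": [0, 0, 0], "gripper": 0}, {"translation": [-1, 0, 0], "angular": [0, 0, 0], "gripper": 0}, {"translation": [-1, 0, 0], "angular": [0, 0, 0], "gripper": 0}, {"translation": [-1, 0, 0], "angular": [0, 0, 0], "gripper": 0}, {"translation": [-1, 0, 0], "angular": [0, 0, 0], "gripper": 0}, {"translation": [-1, 0, 0], "angular": [0, 0, 0], "gripper": 0}, {"translation": [-0.5, 0, 0], "angular": [0, 0, 0], "gripper": 0}]'

```text
t: 12.5
tool_pos: [0.7232, -0.0406, 0.3713]
tool_rot: [-0.525, -3.093, 0.001]
contact_force: [-0.3, -0.4, -0.0]
opening: 0.0001
grip_force: 0.0
```

Emit:
drive_tool --steps '[{"translation": [0, 0, 1], "angular": [0, 0, 0], "gripper": 0}, {"translation": [0, 0, 1], "angular": [0, 0, 0], "gripper": 0}, {"translation": [0, 0, 0.7], "angular": [0, 0, 0], "gripper": 0}, {"translation": [0, 0, 0], "angular": [0, 0, 0], "gripper": 0}]'

```text
t: 13.0
tool_pos: [0.7201, -0.0392, 0.2609]
tool_rot: [-0.523, -3.089, 0.001]
contact_force: [-0.3, 0.2, 0.3]
opening: 0.0003
grip_force: 0.0
```

```bash
python3 - <<'E'
from h import *
st()
T=w2g(cloud(snap('top','t6')).reshape(-1,3))
m=(T[:,2]>.02)&(T[:,2]<.038)&(abs(T[:,1]+.06)<.04)&(T[:,0]<-.10)&(T[:,0]>-.2)
p=T[m]; print(len(p), np.percentile(p,[1,5,50,95,99],axis=0).round(4) if len(p) else '')
im=snap('side','s6')
cv2.imwrite('pics/c6.png',cv2.resize(im['color'][20:260,150:430,::-1],None,fx=2,fy=2))
E
```

```text
t 13.0 grillframe tcp [ 0.098  -0.0015  0.2609] F grill [-0.3  0.1  0.3] tool axes in grill
 [[-1.     0.    -0.009]
 [ 0.     1.    -0.002]
 [ 0.009 -0.002 -1.   ]] q [-0.16  0.26  1.3  -0.    1.59 -1.39]
0
```

View pics/c6.png

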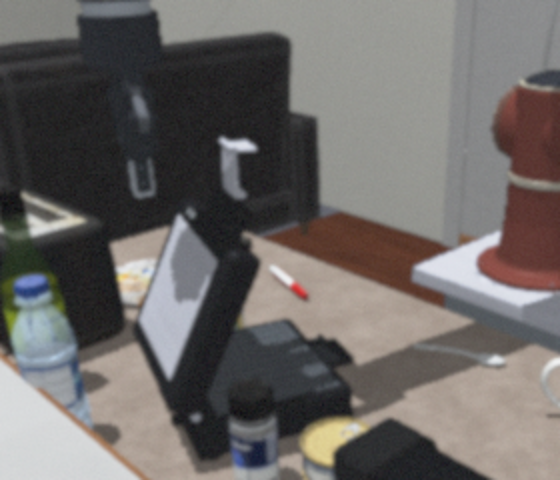

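The side view shows the closed fingertips at (143,190), clear behind the lid's silver face (centre about (185,300)). The catch stands up at (237,165). Next I'll descend and approach the face.

Emit:
drive_tool --steps '[{"translation": [0, 0, 0.8], "angular": [0, 0, 0], "gripper": 0}, {"translation": [0, 0, 0.66], "angular": [0, 0, 0], "gripper": 0}, {"translation": [0.4, 0, 0], "angular": [0, 0, 0], "gripper": 0}, {"translation": [0.2, 0, 0], "angular": [0, 0, 0], "gripper": 0}, {"translation": [0, 0, 0], "angular": [0, 0, 0], "gripper": 0}]'

```text
t: 13.72
tool_pos: [0.7007, -0.0306, 0.2107]
tool_rot: [0.522, 3.094, -0.0]
contact_force: [0.1, -0.4, 0.7]
opening: -0.0001
grip_force: 0.0
```

Emit:
drive_tool --steps '[{"translation": [0.2, 0, 0], "angular": [0, 0, 0], "gripper": 0}, {"translation": [0.2, 0, 0.05], "angular": [0, 0, 0], "gripper": 0}, {"translation": [0.2, 0, 0.06], "angular": [0, 0, 0], "gripper": 0}]'

```text
t: 14.1
tool_pos: [0.6775, -0.0227, 0.2046]
tool_rot: [0.523, 3.095, -0.0]
contact_force: [1.0, -0.8, 1.5]
opening: 0.0002
grip_force: 1.1
```

```bash
python3 -c "
from h import *
st()"
```

```text
t 14.1 grillframe tcp [5.230e-02 2.000e-04 2.046e-01] F grill [ 1.2 -0.4  1.5] tool axes in grill
 [[-1.    -0.001  0.002]
 [-0.001  1.     0.   ]
 [-0.002  0.    -1.   ]] q [-0.14  0.18  1.49 -0.    1.47 -1.38]
```

Emit:
drive_tool --steps '[{"translation": [0.21, 0, 0.16], "angular": [0, 0, 0], "gripper": 0}, {"translation": [0.21, 0, 0.16], "angular": [0, 0, 0], "gripper": 0}, {"translation": [0.34, 0, 0.2], "angular": [0, 0, 0], "gripper": 0}, {"translation": [0.34, 0, 0.2], "angular": [0, 0, 0], "gripper": 0}]'

```text
t: 14.6
tool_pos: [0.6346, -0.0079, 0.1737]
tool_rot: [-0.523, -3.097, -0.0]
contact_force: [1.7, 0.3, 0.6]
opening: 0.0002
grip_force: 0.5
```

```bash
python3 -c "
from h import *
st()"
```

```text
t 14.6 grillframe tcp [7.000e-03 1.000e-04 1.737e-01] F grill [1.5 0.8 0.6] tool axes in grill
 [[-1.    -0.001 -0.001]
 [-0.001  1.    -0.   ]
 [ 0.001 -0.    -1.   ]] q [-0.13  0.1   1.62  0.    1.42 -1.37]
```

Emit:
drive_tool --steps '[{"translation": [0.3, 0, 0.27], "angular": [0, 0, 0], "gripper": 0}, {"translation": [0.3, 0, 0.27], "angular": [0, 0, 0], "gripper": 0}, {"translation": [0.22, 0, 0.32], "angular": [0, 0, 0], "gripper": 0}, {"translation": [0.22, 0, 0.32], "angular": [0, 0, 0], "gripper": 0}]'

```text
t: 15.1
tool_pos: [0.5955, 0.0057, 0.1265]
tool_rot: [-0.523, -3.097, 0.0]
contact_force: [0.2, -0.5, 0.5]
opening: -0.0
grip_force: 0.2
```

```bash
python3 -c "
from h import *
st()"
```

```text
t 15.1 grillframe tcp [-0.0344  0.      0.1265] F grill [ 0.3 -0.4  0.5] tool axes in grill
 [[-1.    -0.001 -0.001]
 [-0.001  1.    -0.   ]
 [ 0.001 -0.    -1.   ]] q [-0.12  0.05  1.76  0.    1.33 -1.35]
```

Emit:
drive_tool --steps '[{"translation": [0.15, 0, 0.25], "angular": [0, 0, 0], "gripper": 0}, {"translation": [0.12, 0, 0.25], "angular": [0, 0, 0], "gripper": 0}, {"translation": [0.1, 0, 0.2], "angular": [0, 0, 0], "gripper": 0}, {"translation": [0.05, 0, 0.15], "angular": [0, 0, 0], "gripper": 0}, {"translation": [0.03, 0, 0.1], "angular": [0, 0, 0], "gripper": 0}]'

```text
t: 15.72
tool_pos: [0.5794, 0.0114, 0.0895]
tool_rot: [0.523, 3.098, -0.0]
contact_force: [-1.2, -0.1, 1.0]
opening: -0.0001
grip_force: 0.0
```

Emit:
drive_tool --steps '[{"translation": [0, 0, 0.08], "angular": [0, 0, 0], "gripper": 0}]'

```text
t: 15.85
tool_pos: [0.5795, 0.0113, 0.0866]
tool_rot: [0.523, 3.097, 0.0]
contact_force: [-0.4, 0.3, -0.4]
opening: 0.0001
grip_force: 0.0
```

Emit:
drive_tool --steps '[{"translation": [0, 0, 0.04], "angular": [0, 0, 0], "gripper": 0}]'

```text
t: 15.98
tool_pos: [0.5795, 0.0113, 0.085]
tool_rot: [0.523, 3.098, -0.0]
contact_force: [-0.7, 0.3, -0.4]
opening: -0.0
grip_force: 0.0
```

```bash
python3 -c "
from h import *
st()"
```

```text
t 15.97 grillframe tcp [-0.0514  0.0001  0.085 ] F grill [-0.7  0.  -0.4] tool axes in grill
 [[-1.    -0.001  0.   ]
 [-0.001  1.     0.   ]
 [-0.     0.    -1.   ]] q [-0.11  0.06  1.83 -0.    1.26 -1.35]
```

Emit:
drive_tool --steps '[{"translation": [0, 0, 0.04], "angular": [0, 0, 0], "gripper": 0}]'

```text
t: 16.1
tool_pos: [0.5796, 0.0113, 0.0836]
tool_rot: [0.523, 3.097, -0.0]
contact_force: [0.3, -0.2, -0.2]
opening: -0.0004
grip_force: 0.0
```

Emit:
drive_tool --steps '[{"translation": [0, 0, 0.04], "angular": [0, 0, 0], "gripper": 0}]'

```text
t: 16.23
tool_pos: [0.5796, 0.0113, 0.0832]
tool_rot: [-0.523, -3.098, 0.0]
contact_force: [-5.5, 0.2, 11.7]
opening: -0.0001
grip_force: 5.6
```

Emit:
drive_tool --steps '[{"translation": [0, 0, 0.03], "angular": [0, 0, 0], "gripper": 0}]'

```text
t: 16.35
tool_pos: [0.5797, 0.0113, 0.0832]
tool_rot: [-0.523, -3.097, 0.0]
contact_force: [-9.0, 0.8, 15.0]
opening: -0.0003
grip_force: 7.6
```

Lid is down: the stop is at tip z≈0.103, matching the 104 mm top. I'll retract upward and check it before the catch.

Emit:
drive_tool --steps '[{"translation": [0, 0, -0.5], "angular": [0, 0, 0], "gripper": 0}, {"translation": [0, 0, -1], "angular": [0, 0, 0], "gripper": 0}, {"translation": [1, 0, -0.5], "angular": [0, 0, 0], "gripper": 0}, {"translation": [1, 0, 0], "angular": [0, 0, 0], "gripper": 0}, {"translation": [0.95, 0, 0], "angular": [0, 0, 0], "gripper": 0}, {"translation": [0, 0, 0], "angular": [0, 0, 0], "gripper": 0}]'

```text
t: 17.1
tool_pos: [0.4667, 0.0508, 0.1612]
tool_rot: [0.521, 3.097, 0.0]
contact_force: [0.9, 0.8, 0.3]
opening: -0.0002
grip_force: 0.0
```

```bash
python3 - <<'E'
from h import *
st()
im=snap('side','s7'); W=w2g(cloud(im).reshape(-1,3)).reshape(400,640,3)
m=(abs(W[...,1])<.08)&(abs(W[...,0])<.07)&(W[...,2]>.05)&(W[...,2]<.16)
p=W[m]; print('lid top',len(p),np.percentile(p[:,2],[5,50,95]).round(4)); print(np.linalg.lstsq(np.c_[p[:,:2],np.ones(len(p))],p[:,2],rcond=None)[0].round(4))
m=(abs(W[...,1])<.026)&(W[...,0]<-.135)&(W[...,0]>-.2)&(W[...,2]>.04)&(W[...,2]<.13)
p=W[m]; print('catch',len(p),np.percentile(p,[2,50,98],axis=0).round(4) if len(p) else '')
cv2.imwrite('pics/c7.png',cv2.resize(im['color'][80:270,180:420,::-1],None,fx=3,fy=3,interpolation=cv2.INTER_CUBIC))
E
```

```text
t 17.1 grillframe tcp [-0.1709  0.0002  0.1612] F grill [0.5 1.1 0.3] tool axes in grill
 [[-1.    -0.002  0.001]
 [-0.002  1.     0.   ]
 [-0.001  0.    -1.   ]] q [-0.05 -0.3   2.02  0.    1.42 -1.29]
lid top 1809 [0.1035 0.1049 0.1061]
[-0.0026 -0.0007  0.1049]
catch 219 [[-0.18   -0.0202  0.0857]
 [-0.1578  0.0059  0.0993]
 [-0.1361  0.0246  0.1111]]
```

View pics/c7.png

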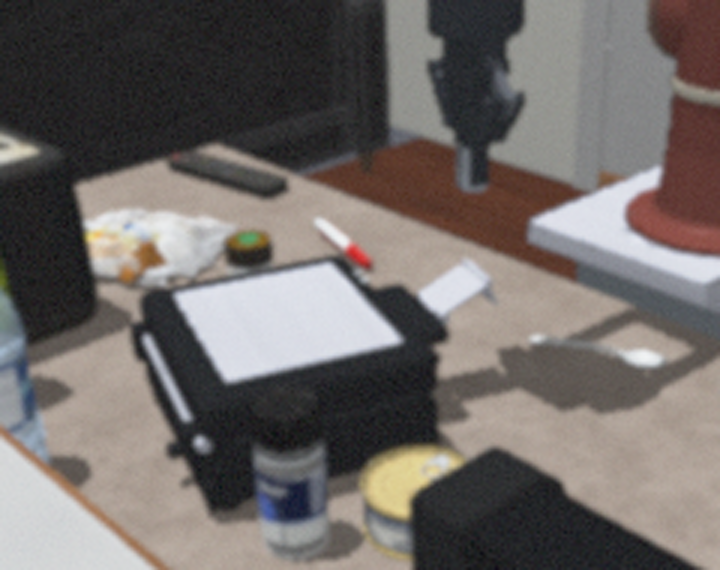

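The side view shows the lid flat and shut, with its top at 105 mm and no slope. The catch sticks out open at (460,290), and the tin and pepper are standing. Now I'll press the catch down.

Emit:
drive_tool --steps '[{"translation": [0, 0, 1], "angular": [0, 0, 0], "gripper": 0}, {"translation": [0, 0, 0.8], "angular": [0, 0, 0], "gripper": 0}, {"translation": [0, 0, 0.3], "angular": [0, 0, 0], "gripper": 0}, {"translation": [0, 0, 0.2], "angular": [0, 0, 0], "gripper": 0}]'

```text
t: 17.65
tool_pos: [0.4689, 0.0499, 0.0694]
tool_rot: [0.523, 3.097, 0.0]
contact_force: [-2.2, 0.1, 4.2]
opening: 0.0
grip_force: 1.9
```

Emit:
drive_tool --steps '[{"translation": [0, 0, 0.25], "angular": [0, 0, 0], "gripper": 0}, {"translation": [0, 0, 0.25], "angular": [0, 0, 0], "gripper": 0}]'

```text
t: 17.9
tool_pos: [0.4691, 0.05, 0.0492]
tool_rot: [0.523, 3.095, 0.0]
contact_force: [0.0, -0.4, -0.4]
opening: -0.0004
grip_force: 0.0
```

Emit:
drive_tool --steps '[{"translation": [0, 0, 0.25], "angular": [0, 0, 0], "gripper": 0}, {"translation": [0, 0, 0.25], "angular": [0, 0, 0], "gripper": 0}, {"translation": [0, 0, 0.1], "angular": [0, 0, 0], "gripper": 0}, {"translation": [0, 0, 0], "angular": [0, 0, 0], "gripper": 0}]'

```text
t: 18.4
tool_pos: [0.4677, 0.0501, 0.0242]
tool_rot: [-0.523, -3.097, 0.0]
contact_force: [-0.3, 0.3, 0.1]
opening: -0.0003
grip_force: 0.0
```

```bash
python3 -c "
from h import *
st()"
```

```text
t 18.4 grillframe tcp [-1.697e-01 -1.000e-04  2.420e-02] F grill [-0.4  0.2  0.1] tool axes in grill
 [[-1.    -0.001 -0.001]
 [-0.001  1.    -0.   ]
 [ 0.001 -0.    -1.   ]] q [-0.05 -0.12  2.12 -0.    1.15 -1.29]
```

Emit:
drive_tool --steps '[{"translation": [0.6, 0, 0], "angular": [0, 0, 0], "gripper": 0}, {"translation": [0.6, 0, -0.8], "angular": [0, 0, 0], "gripper": 0}, {"translation": [0, 0, -1], "angular": [0, 0, 0], "gripper": 0}, {"translation": [0, 0.5, -1], "angular": [0, 0, 0], "gripper": 0}, {"translation": [0, 1, -1], "angular": [0, 0, 0], "gripper": 0}, {"translation": [0, 1, -0.5], "angular": [0, 0, 0], "gripper": 0}, {"translation": [0, 1, 0], "angular": [0, 0, 0], "gripper": 0}, {"translation": [0, 1, 0], "angular": [0, 0, 0], "gripper": 0}]'

```text
t: 19.4
tool_pos: [0.4825, 0.2374, 0.1978]
tool_rot: [0.522, 3.096, 0.001]
contact_force: [0.4, -0.5, 0.3]
opening: -0.0002
grip_force: 0.0
```

Emit:
drive_tool --steps '[{"translation": [0, 1, 0], "angular": [0, 0, 0], "gripper": 0}, {"translation": [0, 1, 0], "angular": [0, 0, 0], "gripper": 0}, {"translation": [0, 0, 0], "angular": [0, 0, 0], "gripper": 0}]'

```text
t: 19.77
tool_pos: [0.5083, 0.3134, 0.1967]
tool_rot: [0.519, 3.098, 0.0]
contact_force: [-0.9, -0.2, -0.3]
opening: 0.0003
grip_force: 0.0
```

```bash
python3 - <<'E'
from h import *
st()
im=snap('top','t8'); W=w2g(cloud(im).reshape(-1,3))
b=lambda x0,x1,y0,y1,z0,z1: W[(W[:,0]>x0)&(W[:,0]<x1)&(W[:,1]>y0)&(W[:,1]<y1)&(W[:,2]>z0)&(W[:,2]<z1)]
p=b(-.2,-.1,-.09,-.034,.01,.04); print('tray',len(p),np.percentile(p[:,0],[1,5]) if len(p) else '')
p=b(-.2,-.1,-.026,.026,.01,.13); print('catch',len(p),np.percentile(p,[1,50,99],axis=0).round(3))
p=b(-.09,.09,-.09,.09,.05,.13); print('lid',np.percentile(p[:,2],[5,50,95]))
p=b(-.3,.3,-.105,.105,.095,.125); print('lid rect',cv2.minAreaRect(p[:,:2].astype(np.float32)))
s=ctrl.get_image('side'); S=w2g(cloud(s).reshape(-1,3)); k=S[(abs(S[:,1])<.03)&(S[:,0]<-.131)&(S[:,0]>-.2)&(S[:,2]>.02)&(S[:,2]<.13)]; print('side catch',len(k),np.percentile(k,[1,50,99],axis=0).round(3) if len(k) else '')
a=cv2.resize(im['color'][90:290,255:480,::-1],None,fx=2.7,fy=2.7,interpolation=cv2.INTER_CUBIC)
cv2.imwrite('pics/c8.png',cv2.convertScaleAbs(a,alpha=1.4,beta=20))
E
```

```text
t 19.77 grillframe tcp [-0.218   0.2619  0.1967] F grill [-0.7 -0.5 -0.3] tool axes in grill
 [[-1.    -0.003  0.   ]
 [-0.003  1.     0.   ]
 [-0.     0.    -1.   ]] q [ 0.43 -0.    1.69  0.    1.45 -0.81]
tray 335 [-0.13299158 -0.13269631]
catch 766 [[-0.146 -0.025  0.033]
 [-0.124  0.     0.087]
 [-0.1    0.025  0.092]]
lid [0.10061488 0.10392509 0.10680924]
lid rect ((0.1024964302778244, 0.00012132525444030762), (0.20987777411937714, 0.3950696289539337), 89.95355987548828)
side catch 87 [[-0.142 -0.02   0.032]
 [-0.138  0.02   0.056]
 [-0.132  0.026  0.086]]
```

View pics/c8.png

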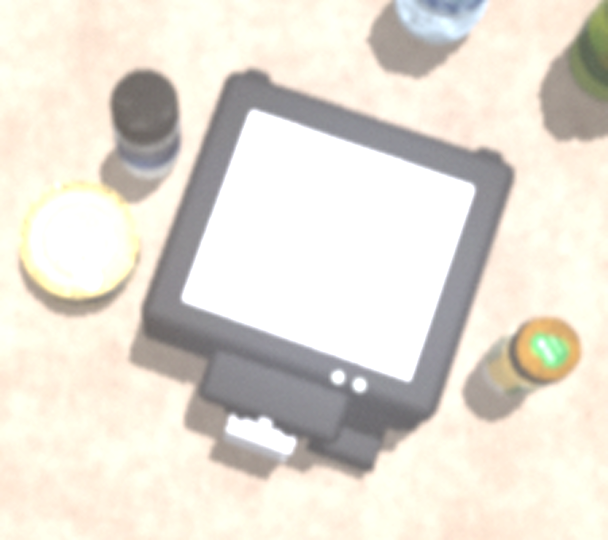

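The lid is shut with its top at 104 mm. The catch hangs down in front of the handle at (260,435), the tray pull is home at (345,445) with its front at -0.133, and the tin and jars haven't moved. Handing in.

```bash
python3 -c "
from station import ctrl
print(ctrl.finish_job())"
```

```text
the job is handed in; nothing more can be done
None
```

The press is closed up and the job is handed in: tray pushed home, then lid shut, then catch snapped under the lip, with the tin and jars left where they stood; my first tray push passed over the pull, because the fingertips sit about 20 mm short of the reported TCP.

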